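# Return the blue-collared filter to its labelled rack bay

### The arm

A 6-joint arm with a two-finger parallel gripper is mounted at the origin on the work surface. World frame = base frame: x ahead of the robot, y to its left, z up, the work surface at z = 0. Lengths are in mm, angles in rad, forces in N, time in s.
With the tool pointing down it reaches from about 250 to 775 mm from the base axis. Payload 8.9 kg.
Tool frame: the origin (TCP) lies at the very end of the fingers, on their centre line; the grasp point (between the pads) lies 19 mm behind it; z points along the fingers, y is the line along which they close (so a half turn about z gives the same grasp; the last joint's range is limited). The gripper opens to 85 mm and grips with 20 to 120 N. Pads are 22 mm wide; open, the fingers measure 114 mm over their backs; the gripper's body (76 mm by 85 mm) begins 54 mm behind the grasp point. The pads swing forward as they close: fully open they stand 13 mm farther back than shut.
Start: joints at [1.036, 0.291, -0.153, 1.127, 0, 1.431], TCP at [202.406, 484.412, 202.305] pointing down, gripper open.
Joint ranges: [-2.52, 2.52], [-0.91, 1.74], [-1.3, 1.37], [-1.96, 2.02], [-1.52, 1.47], [-3.14, 3.14]. Speed limits (rad/s): [2.22, 2.22, 2.79, 3.14, 3.14, 3.14].

### API

Orientations are given as a rotation vector (axis times angle).
In Python, from rig import ctrl gives the robot as it stands. The module is installed in compiled form; this text tells all that it offers.
- The arm moves only by the tool drive_tool, never from a script. Its argument "series" is a list that holds one entry, the list of rows, each a list of 7 numbers: the turn, a rotation vector about the tool's x, y, z each as a share of pi/2 rad, from -1 to 1, then the shift along the tool's x, y, z each as a share of 0.4 m, from -1 to 1, then the opening, from 0 (shut) to 1 (fully open). In form: [[[rx, ry, rz, dx, dy, dz, fingers], ...]]. A call has exactly 5 rows; each row is the pose to reach, as a shift and turn from the pose commanded when the call began, along the tool's axes at that moment; what a row does not reach only later rows make up. A row lasts 1/10 s, in which the tool goes at most 50 mm and 8.59 degrees, less where a joint would pass 70% of its speed; a pose out of reach is approached as far as the arm can. A call with a number of a shift or a turn outside -1 to 1 is refused whole. A call with a gripper value outside its range is refused whole. The fingers move at their own pace and stop on an object; "grip_force" is the grip in N (left out, the last holds). Time passes only in rows, so rows that repeat a pose let the fingers close, or fill a call up. It gives the time, the measured TCP pose, the force, the opening and the grip force at its end, in the units of the state.
- ctrl.read_state(): the state, without advancing time (a new reading comes with each control period).
- ctrl.grab_frame(name): name is "side" or "top" or "wrist"; returns the picture (420x560x3 uint8, red, green, blue); there is no depth.
- ctrl.calibration(name): a dict with "fov_y" (degrees; the focal length in pixels is half the picture's height over the tangent of half this angle, whatever the lens; pixels are square), "cx", "cy" (the principal point, pixels), "R" (3x3) and "t" (3): a world point X has camera coordinates R X + t. Camera axes: x right, y down, z forward; pixel columns grow to the right and rows downward; lengths in mm; the calibration is good to about 2 mm. The wrist camera is an equidistant fisheye: a pixel r from the principal point sees the ray r / f radians off the axis. A picture is of the moment at which its call begins: read the wrist's pose just before it. calibration takes no time and is no camera call; for the wrist camera it gives the pose at the moment of the call.
- ctrl.sign_off(): hands the job in; it is judged then, once.
Trained networks look in the newest picture that a camera, given by its name, has taken for a name from the list of things; names that differ only in an ending like _2 or _b are one class to them, and where a whole thing is asked for, a point or a joint stands for the part that bears it (a point fixed in the world has none). Each returns a list of dicts, best first, with "score" (0 to 1); they miss things now and then, are a little off and sometimes report something else, mostly with a low value. They report only what shows in the picture. A call takes as long as a camera call.
- ctrl.regions_of(camera, thing): "mask" (420x560 bool, what is visible of it) and "box" ([left, top, width, height] in pixels, round what is visible of it).
The state is a dict: "time": time; "joints": joint angles; "dq": joint speeds; "joint_torque": joint torques, N m; "position": TCP position; "eef_rot": TCP orientation; "ft_force": force on the tool from outside, world axes, zero at the start; "wrist_torque": the same for the moment, N m; "finger_gap": opening from 0.0 (shut) to 1.0 (fully open); "finger_force": force on a finger pad.
Only numpy, scipy, OpenCV 4.12 (cv2) and the standard library are available. Lean on these libraries where they do the work, as an engineer would, in place of code of your own. Each camera call takes 0.05 s, during which the arm holds its last target. There are 200 camera calls.

### The job

Take the steel cylinder filter with the blue collar out of the clear tray and put it away, upright and gripped lightly, in the bay of the white rack that carries the blue label. The gripper does not fit under the rack's roof: stand the filter on the porch and ease it back until it has come to rest against the cushioned stop bar and the bar has just given a few millimetres, not driven far back. Leave everything else as it is.

Things in the scene. Friction and masses are not known exactly. Their poses are not given: they have to be found in the camera images.
- filter_blue: Cylinder filter to put away: steel mesh, 56 mm diameter, 74 mm high, about 0.24 kg, blue collar round its top 22 mm and a white dot on top. Smooth straight side all the way up. Origin: centre of its underside, z up its axis. Starts standing in the tray. Its mesh dents if the fingers bear on it with more than 150 N in all (both fingers added).
- filter_green: The same filter with a green collar and a white bar on top; it also stands in the tray, either end. Stays there. Origin: centre of its underside.
- tray: Clear plastic tray, fixed, 260 mm (its x) by 150 mm (its y), walls 26 mm high and 3 mm thick, floor 3 mm thick. Origin: centre of its underside. The filters stand about 60 mm either side of its centre along its x.
- rack: White plastic tier rack, fixed, bay mouths towards its -x. Origin: at table height, midway across its width. Floor plate 6 mm thick, x = -100 to +105 mm, y = -118 to +118 mm. Three bays, centre lines at y = -77, 0, +77 mm, each 72 mm wide between 5 mm walls that start at x = -15 mm. In front of the walls the floor is an open porch 85 mm deep.
- roof_edge (a point): Middle of the lower front edge of the rack's slatted roof: rack x = -15, y = 0, z = 85 mm. The roof (5 mm thick, top at 90 mm above the table) covers the bays from here back to x = +105 mm.
- label_blue: Blue label (62 x 26 mm tile with a white dot) on the front slat of the roof over the blue bay. Which bay it is over varies. Origin: on the bay's centre line, at x = -1 mm and z = 90 mm of the rack; axes parallel to the rack's.
- label_green: Green label with one white bar, over the green bay; origin as for the blue one.
- label_yellow: Yellow label with two short white bars, over the yellow bay; origin as for the blue one.
- stop_bar (a joint): Cushioned stop bar across the back of all bays, 22 to 62 mm above the table; where it stands varies: front face at rack x = +44 to +54 mm (a filter touching it has its centre at x = +16 to +26 mm). Value: how far it has been pushed back since the start (m), 0 untouched, 0.018 hard end. About 3 N starts it, rising to 6 N; it is damped and stays where left.
- mug: Stoneware mug, 82 mm wide, 95 mm high, a bystander on the right. Origin: centre of its underside.
- tablet_jar: White jar, 84 mm wide, 120 mm high, a bystander on the right. Origin: centre of its underside.
- rinse_bottle: Blue bottle, 64 mm wide, 190 mm high, a bystander to the left of the rack. Origin: centre of its underside.
- bowl: White bowl, 130 mm wide, 50 mm high, a bystander on the right. Origin: centre of its underside.

How it is judged (in metres and radians):
At the end, for the whole second after the job is handed in: The blue-collared filter stands upright (within 0.1 rad) and still on the floor of the blue-labelled bay, within 12 mm of its centre line and under the roof, pushed back so far that the cushioned stop bar has given between 1 and 12 mm (y of filter_blue in the frame of label_blue between -0.012 and 0.012 m and x of filter_blue in the frame of rack between 0.013 and 0.04 m and z of filter_blue in the frame of rack between 0.003 and 0.01 m and angle between filter_blue's own z axis and vertical below 0.1 rad and linear speed of filter_blue below 0.01 m/s and value of joint stop_bar between 0.001 and 0.012 m); the robot touches nothing.
It fails at once if the stop bar was driven back more than 12 mm (value of joint stop_bar above 0.012 m).
It fails at once if the blue filter was squeezed or struck by the fingers with more than 150 N in all (contact force between filter_blue and the fingers above 150 N).
It fails at once if the blue filter was tipped over (angle between filter_blue's own z axis and vertical above 0.7 rad).
It fails at once if the green filter was moved more than 25 mm or tipped (distance of filter_green from where it was at the start of the episode above 0.025 m or angle between filter_green's own z axis and vertical above 0.5 rad).
It fails at once if a bystander (mug, jar, bottle or bowl) was moved more than 25 mm (distance of any of mug, tablet_jar, rinse_bottle, bowl from where it was at the start of the episode above 0.025 m).
It also fails if it takes over 59 s, if anything falls off the work surface, if the arm or the gripper's body presses on something with over 40 N, if the wrist force passes 120 N, or if a joint passes its speed limit or range.

## Working session

There is one attempt and no reset: what is moved stays moved. The work goes in short steps, Python scripts to look and compute and a tool call to move; the robot and the scene stay as the last step left them, time stands still between calls to the robot, and variables do not carry over. Pictures are saved under pics/ and viewed, at most 10 in all, crops included, and the job is handed in when it is done.

Besides the shell and the picture viewer there is one more tool, called after "Request:" by a JSON object that holds its "api" and its "payload". drive_tool: Moves the arm, as the interface text tells. Its arguments: {"type":"object","properties":{"series":{"type":"array","items":{"type":"array","items":{"type":"array","items":{"type":"number"}}}},"grip_force":{"type":"number"}},"required":["series"]}

```bash
mkdir -p pics; cat > h.py <<'E'
import numpy as np, cv2
from rig import ctrl
from scipy.spatial.transform import Rotation as Rn
def ray(name,u,v,c=None):
    c=c or ctrl.calibration(name); f=210/np.tan(np.radians(c["fov_y"]/2))
    d=np.array([(u-c["cx"])/f,(v-c["cy"])/f,1.0])
    if name=="wrist":
        r=np.hypot(d[0],d[1]); d=np.array([d[0]/r*np.sin(r),d[1]/r*np.sin(r),np.cos(r)]) if r>1e-9 else np.array([0,0,1.])
    R=np.array(c["R"]);t=np.array(c["t"]); return -R.T@t, R.T@d
def onz(name,u,v,z,c=None):
    o,d=ray(name,u,v,c); return o+d*(z-o[2])/d[2]
def proj(name,X,c=None):
    c=c or ctrl.calibration(name); f=210/np.tan(np.radians(c["fov_y"]/2))
    p=np.array(c["R"])@np.asarray(X,float)+np.array(c["t"])
    if name=="wrist":
        r=np.hypot(p[0],p[1]);th=np.arctan2(r,p[2]);return np.array([c["cx"]+f*th*p[0]/r,c["cy"]+f*th*p[1]/r])
    return np.array([c["cx"]+f*p[0]/p[2],c["cy"]+f*p[1]/p[2]])
def save(n,im): cv2.imwrite("pics/"+n+".png",im[:,:,::-1])
E
python3 - <<'E'
from h import *
print(ctrl.read_state())
for c in("top","side"):
    im=ctrl.grab_frame(c);save(c+"0",im);k=ctrl.calibration(c)
    print(c,k["fov_y"],k["cx"],k["cy"],"cam",(-np.array(k["R"]).T@k["t"]).round(),np.array(k["R"]).round(2).tolist())
    for n in("filter_blue","filter_green","tray","rack","label_blue","label_green","label_yellow","stop_bar","rinse_bottle"):
        for r in ctrl.regions_of(c,n)[:2]:
            ys,xs=np.nonzero(r["mask"]); print(n,round(r["score"],2),r["box"],xs.mean().round(1),ys.mean().round(1))
E
```

```text
{'time': 0.0, 'joints': array([ 1.03565349e+00,  2.91258897e-01, -1.54169713e-01,  1.12671006e+00,
       -4.07519989e-06,  1.43149283e+00]), 'dq': array([4.56494189e-04, 9.26247578e-04, 6.00007890e-05, 6.68217493e-04,
       7.68312085e-04, 3.32545909e-04]), 'joint_torque': array([ 1.36985771e-03, -5.37142539e+01,  3.31374264e+01,  1.56649650e-02,
       -1.64511766e-04,  3.25549354e-05]), 'position': array([202.17057563, 483.96530562, 201.72726109]), 'eef_rot': array([-6.17644780e-01, -3.07982940e+00,  1.99162905e-03]), 'ft_force': array([-0.38660245, -0.27045091, -0.4180886 ]), 'wrist_torque': array([-0.0255566 , -0.0060428 , -0.02824732]), 'finger_force': 0.0, 'finger_gap': 0.9995555819650067}
top 57.00206105192409 277.6069938138129 210.30192419257574 cam [ 424.  -90. 1101.] [[-0.0, -1.0, -0.02], [-1.0, 0.0, -0.09], [0.09, 0.02, -1.0]]
filter_blue 0.91 [140.5, 206.9, 25.2, 20.6] 153.2 219.9
filter_green 0.55 [137.2, 249.5, 25.2, 25.4] 147.9 262.1
filter_green 0.37 [401.4, 207.9, 50.5, 46.6] 424.3 232.2
tray 0.67 [123.1, 197.4, 58.0, 87.3] 154.5 241.3
rack 0.63 [224.5, 124.7, 94.6
[... 512 characters left out ...]
], [-0.26, -0.69, -0.68], [0.25, 0.63, -0.73]]
filter_blue 0.75 [217.1, 118.5, 20.7, 30.1] 227.0 132.5
filter_blue 0.33 [175.7, 118.4, 22.9, 38.3] 184.6 139.4
filter_green 0.7 [175.1, 119.2, 22.3, 38.7] 184.6 139.5
tray 0.72 [157.9, 117.3, 105.7, 57.5] 206.9 148.1
rack 0.77 [264.9, 142.9, 132.6, 118.4] 328.8 207.9
rack 0.68 [364.8, 302.4, 56.5, 71.5] 394.4 336.3
label_blue 0.63 [326.8, 197.1, 26.1, 26.9] 342.5 209.4
label_blue 0.62 [289.9, 74.3, 24.2, 72.2] 301.3 110.9
label_green 0.69 [314.7, 175.4, 20.3, 23.9] 323.6 187.4
label_yellow 0.77 [295.3, 155.9, 20.9, 21.1] 306.8 165.6
rinse_bottle 0.67 [327.5, 198.3, 26.1, 30.3] 342.6 209.8
rinse_bottle 0.65 [173.9, 118.5, 21.6, 38.9] 184.4 139.4
```

```bash
python3 - <<'E'
from h import *
im=cv2.imread("pics/top0.png")[110:290,115:335]
cv2.imwrite("pics/topc.png",cv2.resize(im,None,fx=3.3,fy=3.3,interpolation=cv2.INTER_CUBIC))
im=cv2.imread("pics/side0.png")[65:275,140:420]
cv2.imwrite("pics/sidec.png",cv2.resize(im,None,fx=2.8,fy=2.8,interpolation=cv2.INTER_CUBIC))
# labels from top at z=90
for c,L in(("top",[(301.1,163.8),(272.8,167.2),(243.5,170.1)]),("side",[(342.5,209.4),(323.6,187.4),(306.8,165.6)])):
    for u,v in L: print(c,"label",onz(c,u,v,91).round(1))
print("blue top",onz("top",153,217,75).round(1),"green",onz("top",149,258,75).round(1))
E
```

```text
top label [ 638.  -128.4   91. ]
top label [629.5 -53.3  91. ]
top label [622.2  24.5  91. ]
side label [ 635.7 -130.1   91. ]
side label [626.5 -54.8  91. ]
side label [620.7  26.2  91. ]
blue top [499.7 269.   75. ] green [390.5 276.8  75. ]
```

View pics/topc.png

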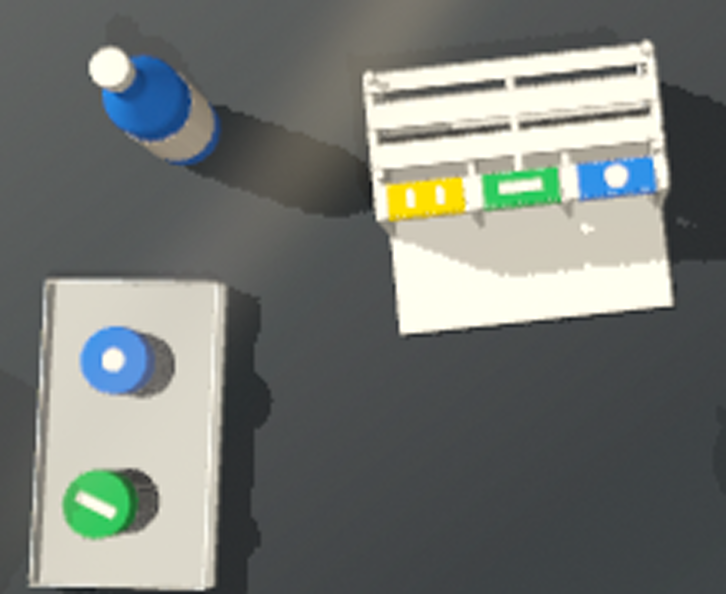

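View pics/sidec.png

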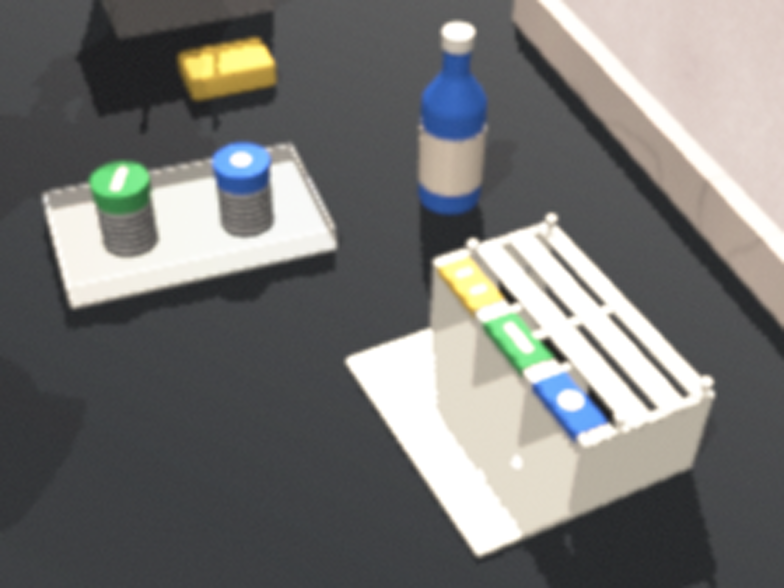

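The top crop shows the blue filter's dot at full-image px (149.3,219.1) and the green filter at (145,262). The labels run yellow, green, blue from left to right. The side crop puts the blue dot at (226,122) and confirms the blue bay is the one nearest the side camera (rack y = -77).

```bash
cat >> h.py <<'E'
A=np.arctan2(.100,.995)
def basis(yaw=A,tilt=0):  # tool x=-rack x, tool y=rack y, z down; tilt: tip forward
    R=np.array([[-np.cos(yaw),-np.sin(yaw),0],[-np.sin(yaw),np.cos(yaw),0],[0,0,-1]]).T
    return R@Rn.from_rotvec([0,-tilt,0]).as_matrix()
def rel(p,R):
    s=ctrl.read_state();R0=Rn.from_rotvec(s["eef_rot"]).as_matrix()
    d=R0.T@(np.asarray(p,float)-s["position"]); w=Rn.from_matrix(R0.T@R).as_rotvec()
    print("at",s["position"].round(1),"t",round(s["time"],2),"row",(w/(np.pi/2)).round(4),(d/400).round(4))
E
python3 - <<'E'
from h import *
print(onz("top",149.3,219.1,77),onz("side",226.1,122.1,77))
print("green",onz("top",145,262.4,77),onz("side",183.2,127.5,77))
B=(onz("top",149.3,219.1,77)+onz("side",226.1,122.1,77))/2
for c in("top",):
    for u,v in[(45,281),(224,284),(215,588),(31,586)]: print("tray corner",onz(c,115+u/3.3,110+v/3.3,26).round(1))
    for u,v in[(400,334),(673,305)]: print("rack front",onz(c,115+u/3.3,110+v/3.3,6).round(1))
rel([B[0],B[1],180],basis())
E
```

```text
[493.94345017 278.10132076  77.        ] [494.50513337 278.76013432  77.        ]
green [378.99577451 286.44500299  77.        ] [381.03878586 295.33901155  77.        ]
tray corner [565.6 357.3  26. ]
tray corner [562.1 202.8  26. ]
tray corner [306.  205.4  26. ]
tray corner [307.7 360.8  26. ]
rack front [520.3  54.3   6. ]
rack front [ 544.2 -181.3    6. ]
at [202.4 484.4 202.3] t 1.0 row [ 0.     -0.     -0.3157] [-0.8717 -0.1939  0.0558]
```

Request:
{"api": "drive_tool", "payload": {"series": [[[0,0,-0.3157,-0.8717,-0.1939,0.0558,1],[0,0,-0.3157,-0.8717,-0.1939,0.0558,1],[0,0,-0.3157,-0.8717,-0.1939,0.0558,1],[0,0,-0.3157,-0.8717,-0.1939,0.0558,1],[0,0,-0.3157,-0.8717,-0.1939,0.0558,1]]], "grip_force": 30}}

```text
time: 1.5
position: [394.3, 349.1, 187.8]
eef_rot: [-0.163, 3.137, 0.0]
ft_force: [-0.4, 1.9, 0.1]
finger_gap: 1.003
finger_force: 0.0
```

```bash
python3 -c "
from h import *
rel([494.2,278.4,180],basis())"
```

```text
at [394.3 349.1 187.8] t 1.5 row [0.0002 0.0003 0.0024] [-0.2299 -0.2018  0.0195]
```

Request:
{"api": "drive_tool", "payload": {"series": [[[0,0,0,-0.23,-0.202,0.02,1],[0,0,0,-0.23,-0.202,0.02,1],[0,0,0,-0.23,-0.202,0.02,1],[0,0,0,-0.23,-0.202,0.02,1],[0,0,0,-0.23,-0.202,0.02,1]]]}}

```text
time: 2.0
position: [492.5, 278.8, 179.5]
eef_rot: [0.155, -3.137, -0.0]
ft_force: [-0.0, 1.1, -1.1]
finger_gap: 0.999
finger_force: 0.0
```

```bash
python3 - <<'E'
from h import *
c=ctrl.calibration("wrist");im=ctrl.grab_frame("wrist");save("w1",im)
for n in("filter_blue","filter_green"):
    for r in ctrl.regions_of("wrist",n)[:2]: print(n,r["score"],r["box"])
print("pred dot",proj("wrist",[494.2,278.4,77],c))
rel([494.2,278.4,32],basis())
E
```

```text
filter_blue 0.61 [251.0, 159.0, 63.1, 68.5]
filter_green 0.62 [275.0, 34.8, 67.0, 64.4]
pred dot [278.35809489 197.58841442]
at [491.7 279.9 179.9] t 2.15 row [ 0.0001 -0.0001  0.0008] [-0.0058 -0.0044  0.3698]
```

View pics/w1.png

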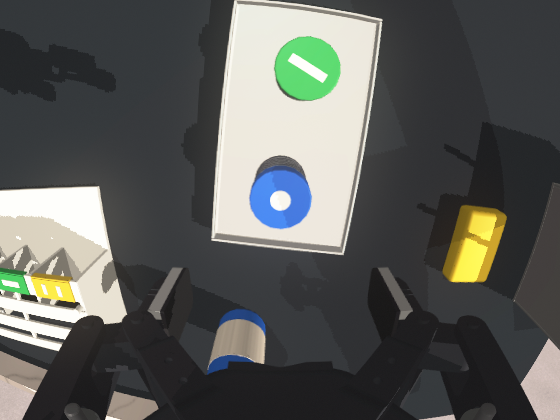

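The wrist view shows the blue filter's dot at (280.5,200.5), about 3 px from the prediction of (278.4,197.6). The space around it is clear for closing along y.

```bash
python3 - <<'E'
from h import *
print(onz("wrist",280.5,200.5,77))
rel([494.8,278,32],basis())
E
```

```text
[496.10369317 281.61737959  77.        ]
at [491.7 279.9 179.9] t 2.15 row [ 0.0001 -0.0001  0.0008] [-0.0072 -0.0055  0.3698]
```

Request:
{"api": "drive_tool", "payload": {"series": [[[0,0,0,-0.008,-0.002,0.1,1],[0,0,0,-0.008,-0.002,0.2,1],[0,0,0,-0.008,-0.002,0.3,1],[0,0,0,-0.008,-0.002,0.37,1],[0,0,0,-0.008,-0.002,0.37,1]]]}}

```text
time: 2.65
position: [492.2, 278.2, 28.6]
eef_rot: [0.159, -3.131, 0.003]
ft_force: [-0.8, -0.0, -0.0]
finger_gap: 1.004
finger_force: 0.0
```

Request:
{"api": "drive_tool", "payload": {"series": [[[0,0,0,0,0,0,0.75],[0,0,0,0,0,0,0.7],[0,0,0,0,0,0,0.65],[0,0,0,0,0,0,0.6],[0,0,0,0,0,0,0.55]]], "grip_force": 30}}

```text
time: 3.15
position: [497.2, 279.5, 34.1]
eef_rot: [-0.157, 3.134, 0.003]
ft_force: [-2.2, 1.4, 11.1]
finger_gap: 0.638
finger_force: 29.8
```

Request:
{"api": "drive_tool", "payload": {"series": [[[0,0,0,0,0,0,0.5],[0,0,0,0,0,0,0.4],[0,0,0,0,0,0,0.4],[0,0,0,0,0,0,0.4],[0,0,0,0,0,0,0.4]]]}}

```text
time: 3.65
position: [497.2, 279.5, 34.1]
eef_rot: [-0.157, 3.134, 0.003]
ft_force: [-2.3, 1.4, 10.9]
finger_gap: 0.642
finger_force: 29.8
```

Request:
{"api": "drive_tool", "payload": {"series": [[[0,0,0,0,0,-0.05,0.4],[0,0,0,0,0,-0.15,0.4],[0,0,0,0,0,-0.25,0.4],[0,0,0,0,0,-0.32,0.4],[0,0,0,0,0,-0.32,0.4]]]}}

```text
time: 4.15
position: [498.5, 279.7, 164.8]
eef_rot: [-0.157, 3.13, 0.004]
ft_force: [0.1, 1.6, -3.9]
finger_gap: 0.635
finger_force: 33.5
```

```bash
python3 -c "
from h import *
rel([576,-135.8,162],basis())"
```

```text
at [498.5 279.7 164.8] t 4.15 row [ 0.0014  0.005  -0.    ] [-0.0889 -1.053   0.0052]
```

Request:
{"api": "drive_tool", "payload": {"series": [[[0,0,0,-0.01,-0.05,0,0.4],[0,0,0,-0.02,-0.14,0,0.4],[0,0,0,-0.03,-0.24,0,0.4],[0,0,0,-0.04,-0.34,0,0.4],[0,0,0,-0.05,-0.44,0,0.4]]]}}

```text
time: 4.65
position: [532.9, 104.0, 159.1]
eef_rot: [0.158, -3.137, 0.0]
ft_force: [0.8, -0.6, -3.6]
finger_gap: 0.635
finger_force: 33.4
```

Request:
{"api": "drive_tool", "payload": {"series": [[[0,0,0,-0.01,-0.1,0,0.4],[0,0,0,-0.02,-0.2,0,0.4],[0,0,0,-0.03,-0.3,0,0.4],[0,0,0,-0.035,-0.4,0,0.4],[0,0,0,-0.035,-0.5,0,0.4]]]}}

```text
time: 5.15
position: [566.9, -93.7, 159.0]
eef_rot: [0.157, -3.137, -0.0]
ft_force: [1.9, -0.2, -3.9]
finger_gap: 0.633
finger_force: 33.4
```

```bash
python3 -c "
from h import *
rel([576,-135.8,100],basis())"
```

```text
at [566.9 -93.7 159. ] t 5.15 row [ 0.0002 -0.0004 -0.0001] [-0.0122 -0.1072  0.1475]
```

Request:
{"api": "drive_tool", "payload": {"series": [[[0,0,0,-0.005,-0.05,0.02,0.4],[0,0,0,-0.012,-0.1,0.07,0.4],[0,0,0,-0.012,-0.107,0.12,0.4],[0,0,0,-0.012,-0.107,0.147,0.4],[0,0,0,-0.012,-0.107,0.147,0.4]]]}}

```text
time: 5.65
position: [574.6, -133.4, 99.0]
eef_rot: [0.157, -3.134, -0.003]
ft_force: [-0.5, 0.5, -2.8]
finger_gap: 0.637
finger_force: 33.4
```

```bash
python3 - <<'E'
from h import *
rel([576,-135.8,38],basis())
c=ctrl.calibration("wrist");im=ctrl.grab_frame("wrist");save("w2",im)
for n in("label_blue","label_green","label_yellow"):
    for r in ctrl.regions_of("wrist",n)[:1]:
        ys,xs=np.nonzero(r["mask"]);print(n,r["score"],r["box"],onz("wrist",xs.mean(),ys.mean(),91,c).round(1))
E
```

```text
at [ 574.6 -133.4   99. ] t 5.65 row [ 0.0012 -0.0022 -0.0001] [-0.0034 -0.0066  0.1524]
label_blue 0.73 [232.6, 307.4, 89.9, 36.4] [ 644.8 -129.4   91. ]
label_green 0.56 [337.2, 296.4, 89.9, 40.9] [617.2 -42.   91. ]
label_yellow 0.98 [438.9, 288.7, 67.7, 37.7] [619.2  22.4  91. ]
```

View pics/w2.png

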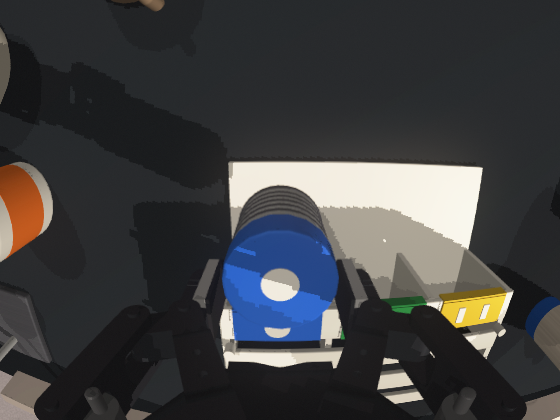

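The wrist view shows the filter held centrally, with its dot at (280,286). The blue label is directly behind it (dot at 277,331) and the porch edge corners are at (229,160) and (482,166), so the alignment is good and I'm lowering it.

Request:
{"api": "drive_tool", "payload": {"series": [[[0,0,0,-0.0034,-0.0066,0.05,0.4],[0,0,0,-0.0034,-0.0066,0.1,0.4],[0,0,0,-0.0034,-0.0066,0.13,0.4],[0,0,0,-0.0034,-0.0066,0.145,0.4],[0,0,0,-0.0034,-0.0066,0.148,0.4]]]}}

```text
time: 6.35
position: [577.9, -136.5, 41.7]
eef_rot: [0.158, -3.137, -0.0]
ft_force: [0.3, -0.3, -2.4]
finger_gap: 0.635
finger_force: 33.5
```

Request:
{"api": "drive_tool", "payload": {"series": [[[0,0,0,0,0,0.002,0.4],[0,0,0,0,0,0.003,0.4],[0,0,0,0,0,0.004,0.4],[0,0,0,0,0,0.004,0.4],[0,0,0,0,0,0.004,0.4]]]}}

```text
time: 6.85
position: [578.0, -136.7, 40.4]
eef_rot: [-0.157, 3.137, -0.0]
ft_force: [0.2, 0.3, -3.0]
finger_gap: 0.636
finger_force: 33.5
```

```bash
python3 - <<'E'
from h import *
rel([576,-135.8,38],basis())
c=ctrl.calibration("wrist");im=ctrl.grab_frame("wrist")
for n in("side","top"):
    im=ctrl.grab_frame(n);save(n+"2",im);print(n,proj(n,[576,-135.8,80]),proj(n,[576,-135.8,6]))
im=cv2.imread("pics/side2.png")[140:290,250:450]
cv2.imwrite("pics/side2c.png",cv2.resize(im,None,fx=4,fy=4,interpolation=cv2.INTER_CUBIC))
E
```

```text
at [ 578.  -136.7   40.4] t 6.85 row [-0.0001  0.0002 -0.    ] [0.0049 0.0029 0.0059]
side [317.96171325 222.07008355] [315.4346193  243.53206637]
top [303.93934081 187.59651494] [302.81588219 191.4394318 ]
```

View pics/side2c.png

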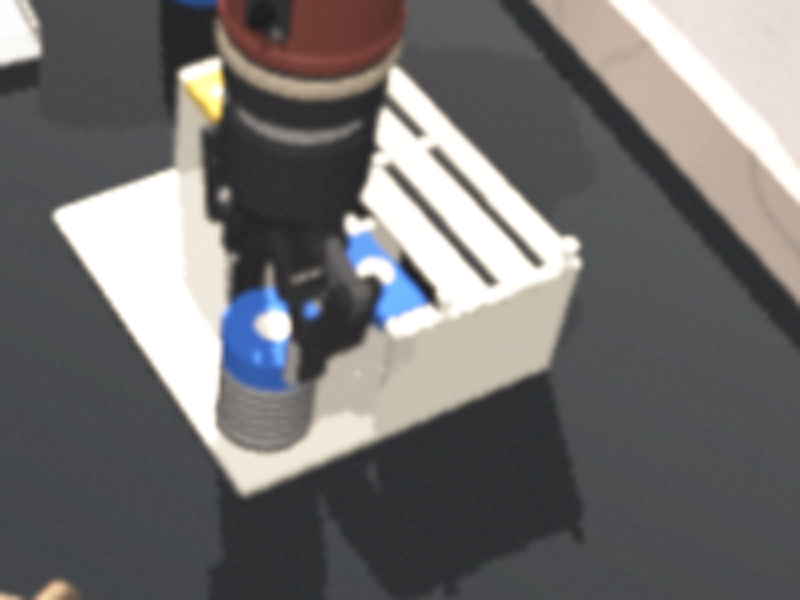

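The side view shows the filter upright over the porch in front of the blue bay, with its dot at (317,221) against (318,222) predicted. It isn't bearing on the floor yet, so I'm lowering further.

Request:
{"api": "drive_tool", "payload": {"series": [[[0,0,0,0,0,0.002,0.4],[0,0,0,0,0,0.004,0.4],[0,0,0,0,0,0.005,0.4],[0,0,0,0,0,0.006,0.4],[0,0,0,0,0,0.006,0.4]]]}}

```text
time: 7.5
position: [577.9, -136.7, 37.7]
eef_rot: [0.157, -3.138, -0.0]
ft_force: [0.4, -0.2, -3.0]
finger_gap: 0.632
finger_force: 33.5
```

Request:
{"api": "drive_tool", "payload": {"series": [[[0,0,0,0,0,0.002,0.4],[0,0,0,0,0,0.004,0.4],[0,0,0,0,0,0.005,0.4],[0,0,0,0,0,0.005,0.4],[0,0,0,0,0,0.005,0.4]]]}}

```text
time: 8.0
position: [578.1, -136.8, 37.2]
eef_rot: [-0.157, 3.137, -0.001]
ft_force: [-4.6, 0.9, 11.2]
finger_gap: 0.635
finger_force: 34.9
```

Request:
{"api": "drive_tool", "payload": {"series": [[[0,0,0,0,0,-0.002,0.66],[0,0,0,0,0,-0.002,0.7],[0,0,0,0,0,-0.002,0.8],[0,0,0,0,0,-0.002,0.95],[0,0,0,0,0,-0.002,1]]]}}

```text
time: 8.5
position: [577.9, -136.7, 36.4]
eef_rot: [0.157, -3.138, -0.0]
ft_force: [0.8, 1.2, 0.1]
finger_gap: 1.002
finger_force: 0.0
```

Request:
{"api": "drive_tool", "payload": {"series": [[[0,0,0,0,0,-0.01,1],[0,0,0,0,0,-0.08,1],[0,0,0,0,0,-0.18,1],[0,0,0,0,0,-0.25,1],[0,0,0,0,0,-0.25,1]]]}}

```text
time: 9.0
position: [580.6, -137.6, 141.1]
eef_rot: [-0.157, 3.131, -0.004]
ft_force: [-0.2, -0.4, 0.3]
finger_gap: 1.004
finger_force: 0.0
```

```bash
python3 - <<'E'
from h import *
c=ctrl.calibration("wrist");im=ctrl.grab_frame("wrist");save("w3",im)
for r in ctrl.regions_of("wrist","filter_blue")[:2]: print(r["score"],r["box"])
rel([490,-145,140],basis(tilt=np.pi/4))
E
```

```text
0.73 [244.8, 154.5, 75.7, 87.2]
at [ 578.3 -136.8  137.1] t 9.1 row [-4.000e-04 -4.992e-01  1.000e-04] [ 0.2217  0.0017 -0.0076]
```

View pics/w3.png

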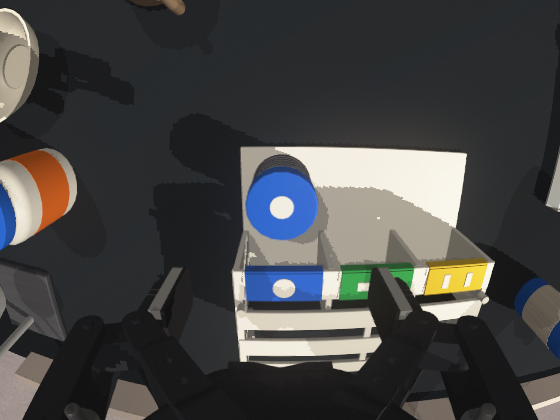

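Filter released and standing upright: its dot is at (282,207), and the blue label's dot is at (284,289).

```bash
python3 - <<'E'
from h import *
F=onz("wrist",282,207,80);L=onz("wrist",284,289,91);G=onz("wrist",377,286,91);Y=onz("wrist",456,279.5,91)
print(F,L,G,Y)
for u,v in((241,147),(466,153)): print("front",onz("wrist",u,v,6))
ex=np.array([np.cos(A),np.sin(A)]);ey=np.array([-ex[1],ex[0]])
print("rel",(F-L)[:2]@ex,(F-L)[:2]@ey)
E
```

```text
[ 573.29270998 -135.02942468   80.        ] [ 637.19032924 -126.86951605   91.        ] [628.98939176 -51.91999802  91.        ] [620.51938025  22.1822858   91.        ]
front [ 543.06793789 -176.29583433    6.        ]
front [519.35125304  53.63246298   6.        ]
rel -64.39331711854518 -1.7293255460297037
```

Request:
{"api": "drive_tool", "payload": {"series": [[[0,-0.05,0,0.04,0,-0.02,0.7],[0,-0.13,0,0.1,0,-0.02,0.45],[0,-0.22,0,0.18,0,-0.02,0.3],[0,-0.31,0,0.22,0,-0.02,0.3],[0,-0.4,0,0.222,0,-0.01,0.3]]]}}

```text
time: 9.6
position: [487.3, -144.2, 140.4]
eef_rot: [-0.127, 2.512, 0.039]
ft_force: [1.0, -1.0, -1.8]
finger_gap: 0.297
finger_force: 0.0
```

```bash
python3 - <<'E'
from h import *
print(ctrl.read_state()["finger_gap"])
rel([490,-145,42],basis(tilt=np.pi/4))
E
```

```text
0.2968981991403701
at [ 487.3 -144.2  140.4] t 9.6 row [-0.0006 -0.1008  0.0006] [ 0.139  -0.0025  0.203 ]
```

```bash
cat >> h.py <<'E'
def bay(x,z,y=0):
    ex=np.array([np.cos(A),np.sin(A)]);ey=np.array([-ex[1],ex[0]]); p=np.array([638,-128.3])+x*ex+y*ey; return [p[0],p[1],z]
def bx(p): # world -> bay x,y
    ex=np.array([np.cos(A),np.sin(A)]);ey=np.array([-ex[1],ex[0]]); d=np.asarray(p)[:2]-[638,-128.3]; return d@ex,d@ey
E
python3 -c "
from h import *
rel(bay(-140,30),basis(tilt=np.pi/4))"
```

```text
at [ 487.3 -144.2  140.4] t 9.6 row [-0.0006 -0.1008  0.0006] [0.1385 0.0021 0.2404]
```

Request:
{"api": "drive_tool", "payload": {"series": [[[0,-0.05,0,0.04,0.002,0.05,0.3],[0,-0.1,0,0.08,0.002,0.12,0.3],[0,-0.1,0,0.12,0.002,0.19,0.3],[0,-0.1,0,0.138,0.002,0.24,0.3],[0,-0.1,0,0.138,0.002,0.24,0.3]]]}}

```text
time: 10.1
position: [498.1, -141.3, 26.2]
eef_rot: [-0.114, 2.366, 0.056]
ft_force: [-0.7, 0.0, 0.9]
finger_gap: 0.304
finger_force: 0.0
```

```bash
python3 - <<'E'
from h import *
s=ctrl.read_state();print(bx(s["position"]),s["ft_force"])
rel(bay(-50,30),basis(tilt=np.pi/4))
E
```

```text
(np.float64(-140.50111892961823), np.float64(1.04402258512738)) [-0.66243669  0.02335722  0.94462294]
at [ 498.1 -141.3   26.2] t 10.1 row [ 0.0029 -0.0076 -0.0035] [-0.1686 -0.0024  0.1512]
```

Request:
{"api": "drive_tool", "payload": {"series": [[[0,0,0,-0.05,-0.001,0.036,0.3],[0,0,0,-0.07,-0.002,0.056,0.3],[0,0,0,-0.08,-0.002,0.066,0.3],[0,0,0,-0.09,-0.002,0.076,0.3],[0,0,0,-0.1,-0.002,0.086,0.3]]]}}

```text
time: 10.6
position: [553.1, -139.1, 34.4]
eef_rot: [-0.119, 2.36, 0.048]
ft_force: [-0.1, 0.1, 0.2]
finger_gap: 0.302
finger_force: 0.0
```

Request:
{"api": "drive_tool", "payload": {"series": [[[0,0,0,-0.01,0,0.01,0.3],[0,0,0,-0.02,0,0.02,0.3],[0,0,0,-0.03,0,0.03,0.3],[0,0,0,-0.04,0,0.04,0.3],[0,0,0,-0.05,0,0.05,0.3]]]}}

```text
time: 11.1
position: [581.3, -136.2, 33.7]
eef_rot: [-0.118, 2.36, 0.049]
ft_force: [-3.0, -0.4, 1.8]
finger_gap: 0.305
finger_force: 1.1
```

```bash
python3 - <<'E'
from h import *
s=ctrl.read_state();print(bx(s["position"]),s["ft_force"])
rel(bay(-50,30),basis(tilt=np.pi/4))
save("w4",ctrl.grab_frame("wrist"));save("side4",ctrl.grab_frame("side"))
im=np.hstack([cv2.imread("pics/w4.png")[:,:],cv2.resize(cv2.imread("pics/side4.png")[150:290,260:400],(420,420))])
cv2.imwrite("pics/c4.png",cv2.resize(im,(795,341)))
E
```

```text
(np.float64(-57.162760333770684), np.float64(-2.2182231333637765)) [-3.00153137 -0.44216928  1.77921557]
at [ 581.3 -136.2   33.7] t 11.1 row [ 0.0001 -0.0042 -0.0002] [-0.0063  0.0055  0.0191]
```

View pics/c4.png

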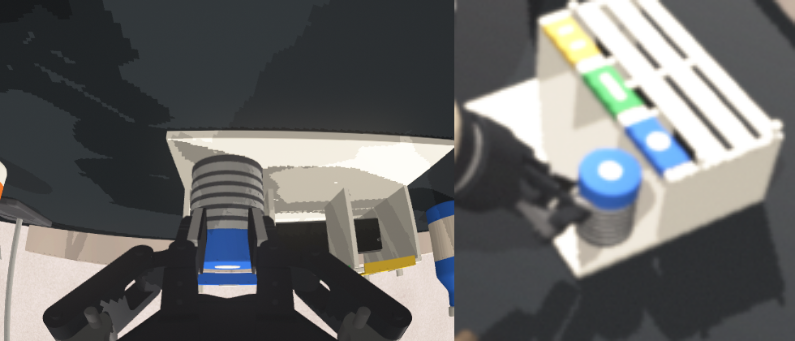

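The wrist view shows both fingers cradling the filter. The side view shows it upright on the porch, with its dot at full-image px (324.0,220.6).

```bash
python3 - <<'E'
from h import *
s=ctrl.read_state();print("tcp",bx(s["position"]),s["position"][2],"filt",bx(onz("side",324.0,220.6,80)),s["ft_force"])
rel(bay(-27,33),basis(tilt=np.pi/4))
E
```

```text
tcp (np.float64(-56.689273740285564), np.float64(-2.3676678553016823)) 33.92201904550416 filt (np.float64(-48.8121039083724), np.float64(-3.4338376634773202)) [-0.23534506  0.09592331  0.16494153]
at [ 581.8 -136.3   33.9] t 11.2 row [ 0.0001 -0.0037  0.0004] [-0.0512  0.0059  0.0538]
```

```bash
python3 - <<'E'
from h import *
s=ctrl.read_state()
im=ctrl.grab_frame("side")
for r in ctrl.regions_of("side","filter_blue")[:2]: print(r["score"],r["box"])
print("pred box centre top@-24",proj("side",bay(-24,80)),"@-49",proj("side",bay(-49,80)),"@-63",proj("side",bay(-63,80)))
t=ctrl.grab_frame("top")
for r in ctrl.regions_of("top","filter_blue")[:2]: print(r["score"],r["box"])
print(proj("top",bay(-24,80)),proj("top",bay(-49,80)))
p=proj("side",s["position"]);print("tcp px",p)
a=im[175:265,270:370];b=t[130:220,255:355]
cv2.imwrite("pics/c5.png",np.hstack([cv2.resize(x,(400,360),interpolation=cv2.INTER_CUBIC)[:,:,::-1] for x in(a,b)]))
E
```

```text
pred box centre top@-24 [333.06397078 215.63944316] @-49 [323.09253002 219.54091637] @-63 [317.43173427 221.75578617]
0.61 [293.7, 171.6, 16.3, 23.6]
[301.90271159 173.46932325] [302.91901295 182.6787719 ]
tcp px [318.85887562 235.17200701]
```

View pics/c5.png

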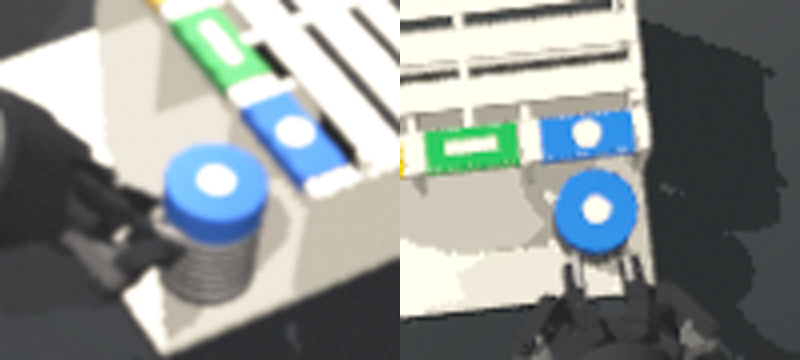

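The top crop (right half) shows the finger ends bearing on the back of the filter, dot at full px (304.2,182). Filter centre is therefore about 8 mm ahead of the TCP. I'll tilt more for roof clearance, so I'm checking the wrist camera's height first.

```bash
python3 - <<'E'
from h import *
print("top filt",bx(onz("top",304.2,182,80)))
k=ctrl.calibration("wrist");C=-np.array(k["R"]).T@k["t"];s=ctrl.read_state()
print("cam",C,"in tool",Rn.from_rotvec(s["eef_rot"]).as_matrix().T@(C-s["position"]))
rel(bay(-60,34),basis(tilt=1.0))
E
```

```text
top filt (np.float64(-47.54596091971351), np.float64(-3.588532599593616))
cam [ 403.44342486 -153.38917339   96.99635378] in tool [  82.50997286    0.75985123 -170.3341099 ]
at [ 581.  -136.3   33.8] t 11.4 row [ 1.000e-04 -1.406e-01 -1.000e-04] [ 0.004   0.0057 -0.0048]
```

Request:
{"api": "drive_tool", "payload": {"series": [[[0,-0.03,0,0.004,0,-0.005,0.3],[0,-0.07,0,0.004,0.002,-0.005,0.3],[0,-0.1,0,0.004,0.004,-0.005,0.3],[0,-0.14,0,0.004,0.006,-0.005,0.3],[0,-0.14,0,0.004,0.006,-0.005,0.3]]]}}

```text
time: 11.9
position: [576.7, -133.8, 31.3]
eef_rot: [-0.103, 2.143, 0.062]
ft_force: [-0.1, -0.2, -0.8]
finger_gap: 0.302
finger_force: 0.0
```

```bash
python3 - <<'E'
from h import *
s=ctrl.read_state();print("tcp",bx(s["position"]),s["ft_force"])
rel(bay(-20,34),basis(tilt=1.0))
E
```

```text
tcp (np.float64(-61.54187433954853), np.float64(0.7008503666611811)) [-0.06153539 -0.24794852 -0.82153366]
at [ 576.7 -133.8   31.3] t 11.9 row [ 0.0005 -0.0023 -0.0026] [-0.0622 -0.0016  0.0835]
```

Request:
{"api": "drive_tool", "payload": {"series": [[[0,0,0,-0.015,0,0.018,0.3],[0,0,0,-0.028,0,0.037,0.3],[0,0,0,-0.042,0,0.057,0.3],[0,0,0,-0.056,0,0.076,0.3],[0,0,0,-0.07,-0.001,0.096,0.3]]]}}

```text
time: 12.4
position: [627.1, -129.6, 38.2]
eef_rot: [-0.109, 2.139, 0.058]
ft_force: [-2.7, -0.7, 1.2]
finger_gap: 0.302
finger_force: 1.1
```

```bash
python3 - <<'E'
from h import *
s=ctrl.read_state();print("tcp",bx(s["position"]),s["ft_force"],s["finger_force"])
rel(bay(4,34),basis(tilt=1.0))
a=ctrl.grab_frame("side")[175:265,270:370];b=ctrl.grab_frame("top")[130:220,255:355]
cv2.imwrite("pics/c6.png",np.hstack([cv2.resize(x,(400,360),interpolation=cv2.INTER_CUBIC)[:,:,::-1] for x in(a,b)]))
E
```

```text
tcp (np.float64(-10.995393945058956), np.float64(-0.20608749616177396)) [-2.72074447 -0.70087209  1.23485979] 1.0974930971860886
at [ 627.1 -129.6   38.2] t 12.4 row [0.     0.0002 0.001 ] [-0.0115  0.0005  0.0372]
```

View pics/c6.png

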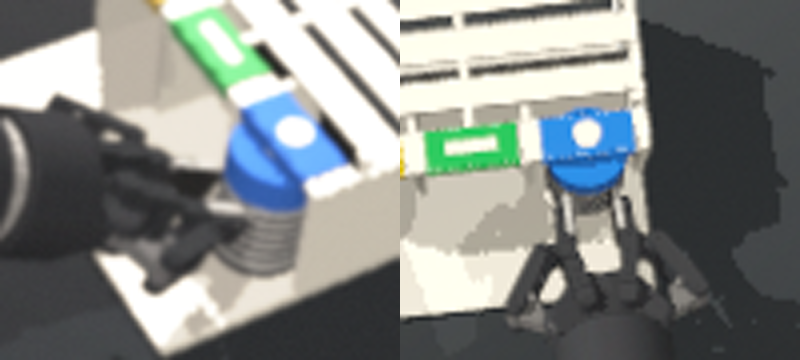

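The filter is under the roof and upright, entering the blue bay centrally; its rear rim shows in the top view at full px (302,178). From here I'll use small steps and watch the force.

Request:
{"api": "drive_tool", "payload": {"series": [[[0,0,0,-0.002,0,0.005,0.3],[0,0,0,-0.004,0,0.01,0.3],[0,0,0,-0.006,0,0.015,0.3],[0,0,0,-0.008,0,0.02,0.3],[0,0,0,-0.01,0,0.025,0.3]]]}}

```text
time: 13.0
position: [636.1, -128.9, 34.6]
eef_rot: [-0.107, 2.141, 0.059]
ft_force: [-1.7, -0.3, -0.0]
finger_gap: 0.299
finger_force: 0.8
```

```bash
cat > st.py <<'E'
from h import *
s=ctrl.read_state();print("tcp",np.round(bx(s["position"]),1),s["position"][2].round(1),s["ft_force"].round(1),s["finger_force"])
t=ctrl.grab_frame("top");c=ctrl.calibration("top")
print("top filt rear x on z80:",bx(onz("top",302,178,80)))
E
python3 st.py
```

```text
tcp [-2.  -0.4] 34.6 [-1.7 -0.3 -0. ] 0.8435431122779846
top filt rear x on z80: (np.float64(-36.19820060269679), np.float64(1.0669184450053182))
```

Request:
{"api": "drive_tool", "payload": {"series": [[[0,0,0,-0.0027,0,0.0042,0.3],[0,0,0,-0.0054,0,0.0084,0.3],[0,0,0,-0.0081,0,0.0126,0.3],[0,0,0,-0.0108,0,0.0168,0.3],[0,0,0,-0.0135,0,0.021,0.3]]]}}

```text
time: 13.55
position: [646.2, -127.8, 34.9]
eef_rot: [-0.107, 2.14, 0.058]
ft_force: [-1.8, -0.5, 0.3]
finger_gap: 0.299
finger_force: 0.8
```

Request:
{"api": "drive_tool", "payload": {"series": [[[0,0,0,-0.0013,0,0.0021,0.3],[0,0,0,-0.0026,0,0.0042,0.3],[0,0,0,-0.0039,0,0.0063,0.3],[0,0,0,-0.0052,0,0.0084,0.3],[0,0,0,-0.0065,0,0.0105,0.3]]]}}

```text
time: 14.05
position: [651.0, -127.3, 34.8]
eef_rot: [-0.107, 2.14, 0.059]
ft_force: [-1.0, 0.4, 0.1]
finger_gap: 0.299
finger_force: 0.8
```

Request:
{"api": "drive_tool", "payload": {"series": [[[0,0,0,-0.0011,0,0.0017,0.3],[0,0,0,-0.0022,0,0.0034,0.3],[0,0,0,-0.0033,0,0.005,0.3],[0,0,0,-0.0044,0,0.0067,0.3],[0,0,0,-0.0054,0,0.0084,0.3]]]}}

```text
time: 14.55
position: [655.0, -126.9, 34.8]
eef_rot: [-0.107, 2.14, 0.059]
ft_force: [-2.0, -0.9, 0.2]
finger_gap: 0.296
finger_force: 0.8
```

Request:
{"api": "drive_tool", "payload": {"series": [[[0,0,0,-0.001,0,0.0013,0.3],[0,0,0,-0.0018,0,0.0026,0.3],[0,0,0,-0.0026,0,0.004,0.3],[0,0,0,-0.0034,0,0.0052,0.3],[0,0,0,-0.004,0,0.0063,0.3]]]}}

```text
time: 15.05
position: [657.9, -126.7, 34.7]
eef_rot: [-0.107, 2.14, 0.058]
ft_force: [-1.3, -0.0, 0.7]
finger_gap: 0.303
finger_force: 0.8
```

Request:
{"api": "drive_tool", "payload": {"series": [[[0,0,0,-0.001,0,0.0013,0.3],[0,0,0,-0.0018,0,0.0026,0.3],[0,0,0,-0.0026,0,0.004,0.3],[0,0,0,-0.0034,0,0.0052,0.3],[0,0,0,-0.004,0,0.0063,0.3]]]}}

```text
time: 15.55
position: [660.9, -126.4, 34.7]
eef_rot: [-0.107, 2.14, 0.059]
ft_force: [-0.5, -0.6, 0.2]
finger_gap: 0.303
finger_force: 0.8
```

```bash
python3 - <<'E'
from h import *
s=ctrl.read_state();print("tcp",np.round(bx(s["position"]),1),s["ft_force"].round(1))
t=ctrl.grab_frame("top").astype(int)
for u in(300,301,302):
    print(u,[(v,t[v,u].tolist()) for v in range(166,182)])
k=ctrl.calibration("top")
for x in(-20,-15,-10,-5,0): print(x,proj("top",bay(x,80)).round(1))
print("roof edge",proj("top",bay(-15,90)).round(1))
for r in ctrl.regions_of("top","stop_bar")[:1]: print(r["box"],r["score"])
E
```

```text
tcp [23.  -0.4] [-0.5 -0.6  0.2]
300 [(166, [216, 225, 241]), (167, [80, 157, 235]), (168, [124, 172, 224]), (169, [49, 109, 182]), (170, [88, 92, 99]), (171, [139, 134, 123]), (172, [176, 171, 156]), (173, [176, 170, 157]), (174, [176, 170, 156]), (175, [176, 171, 157]), (176, [176, 170, 157]), (177, [176, 171, 156]), (178, [177, 170, 156]), (179, [177, 170, 156]), (180, [177, 171, 157]), (181, [176, 170, 156])]
301 [(166, [232, 228, 228]), (167, [80, 159, 236]), (168, [123, 174, 229]), (169, [42, 91, 158]), (170, [79, 77, 75]), (171, [136, 131, 121]), (172, [176, 170, 157]), (173, [176, 170, 156]), (174, [176, 171, 157]), (175, [176, 171, 157]), (176, [176, 170, 157]), (177, [176, 170, 156]), (178, [177, 171, 157]), (179, [177, 170, 157]), (180, [177, 171, 157]), (181, [177, 170, 157])]
302 [(166, [223, 228, 240]), (167, [55, 151, 236]), (168, [64, 146, 228]), (169, [46, 90, 156]), (170, [110, 107, 98]), (171, [173, 167, 154]), (172, [176, 170, 157]), (173, [176, 171, 157]), (174, [176, 171, 157]), (175, [176, 170, 157]), (176, [176, 170, 157]), (177, [176, 170, 157]), (178, [177, 171, 156]), (179, [177, 171, 157]), (180, [177, 171, 157]), (181, [177, 170, 156])]
-20 [301.7 172. ]
-15 [301.5 170.2]
-10 [301.3 168.3]
-5 [301.1 166.5]
0 [300.9 164.7]
roof edge [301.7 169.4]
[227.1, 143.8, 85.7, 12.4] 0.47
```

No contact with the bar yet: the rear rim puts the filter centre near x≈15. I'm backing off slightly and tilting a little more so the gripper body clears the roof edge for the last stretch.

Request:
{"api": "drive_tool", "payload": {"series": [[[0,0,0,0.005,0,-0.008,0.3],[0,-0.03,0,0.002,0,-0.012,0.3],[0,-0.06,0,0,0,-0.012,0.3],[0,-0.077,0,-0.002,0,-0.012,0.3],[0,-0.077,0,-0.003,0,-0.012,0.3]]]}}

```text
time: 16.15
position: [656.7, -126.6, 36.9]
eef_rot: [-0.1, 2.021, 0.065]
ft_force: [-0.1, 0.7, 0.1]
finger_gap: 0.301
finger_force: 0.0
```

```bash
python3 - <<'E'
from h import *
s=ctrl.read_state();print("tcp",np.round(bx(s["position"]),1),s["ft_force"].round(1))
rel(bay(23,38),basis(tilt=1.12))
E
```

```text
tcp [18.8 -0.2] [-0.1  0.7  0.1]
at [ 656.7 -126.6   36.9] t 16.15 row [ 0.0001 -0.0009 -0.0011] [-0.0072  0.0006  0.0083]
```

Request:
{"api": "drive_tool", "payload": {"series": [[[0,0,0,-0.002,0,0.002,0.3],[0,0,0,-0.004,0,0.004,0.3],[0,0,0,-0.006,0,0.006,0.3],[0,0,0,-0.007,0,0.008,0.3],[0,0,0,-0.0078,0,0.0097,0.3]]]}}

```text
time: 16.65
position: [662.7, -126.2, 40.0]
eef_rot: [-0.102, 2.019, 0.063]
ft_force: [-1.5, 0.1, 1.1]
finger_gap: 0.302
finger_force: 0.5
```

Request:
{"api": "drive_tool", "payload": {"series": [[[0,0,0,-0.0005,0,0.0012,0.3],[0,0,0,-0.0011,0,0.0024,0.3],[0,0,0,-0.0016,0,0.0034,0.3],[0,0,0,-0.0022,0,0.0045,0.3],[0,0,0,-0.0022,0,0.0045,0.3]]]}}

```text
time: 17.15
position: [664.3, -126.0, 39.4]
eef_rot: [-0.101, 2.02, 0.063]
ft_force: [-2.2, 0.4, 1.2]
finger_gap: 0.3
finger_force: 1.2
```

Request:
{"api": "drive_tool", "payload": {"series": [[[0,0,0,-0.0005,0,0.001,0.3],[0,0,0,-0.001,0,0.002,0.3],[0,0,0,-0.0015,0,0.003,0.3],[0,0,0,-0.002,0,0.004,0.3],[0,0,0,-0.0025,0,0.005,0.3]]]}}

```text
time: 17.65
position: [666.2, -125.7, 39.4]
eef_rot: [-0.101, 2.02, 0.064]
ft_force: [-6.7, -0.1, 3.8]
finger_gap: 0.299
finger_force: 3.2
```

Request:
{"api": "drive_tool", "payload": {"series": [[[0,0,0,-0.0008,0,0.0017,0.3],[0,0,0,-0.0016,0,0.0034,0.3],[0,0,0,-0.0025,0,0.005,0.3],[0,0,0,-0.0033,0,0.0068,0.3],[0,0,0,-0.004,0,0.0083,0.3]]]}}

```text
time: 18.15
position: [669.8, -125.4, 39.3]
eef_rot: [-0.101, 2.02, 0.064]
ft_force: [-8.0, -0.8, 4.6]
finger_gap: 0.299
finger_force: 3.6
```

```bash
python3 - <<'E'
from h import *
s=ctrl.read_state();print("tcp",np.round(bx(s["position"]),1),s["ft_force"].round(1),s["finger_force"])
a=ctrl.grab_frame("side")[175:265,270:370];b=ctrl.grab_frame("top")
t=b.astype(int);print([(v,t[v,301].tolist()) for v in range(164,174)])
print([t[v,301].tolist() for v in range(140,158)])
b=b[130:220,255:355]
cv2.imwrite("pics/c7.png",np.hstack([cv2.resize(x,(400,360),interpolation=cv2.INTER_CUBIC)[:,:,::-1] for x in(a,b)]))
E
```

```text
tcp [32.  -0.3] [-8.  -0.8  4.6] 3.620384708046913
[(164, [255, 255, 241]), (165, [255, 253, 238]), (166, [229, 226, 225]), (167, [78, 156, 234]), (168, [121, 172, 226]), (169, [95, 116, 165]), (170, [172, 166, 154]), (171, [173, 168, 154]), (172, [174, 168, 155]), (173, [173, 168, 154])]
[[254, 247, 231], [184, 178, 163], [111, 109, 106], [58, 96, 154], [46, 142, 229], [102, 149, 213], [208, 216, 226], [255, 255, 239], [255, 255, 240], [255, 255, 240], [255, 255, 240], [255, 255, 240], [255, 254, 237], [240, 234, 218], [207, 199, 185], [205, 203, 199], [179, 200, 230], [49, 129, 211]]
```

View pics/c7.png

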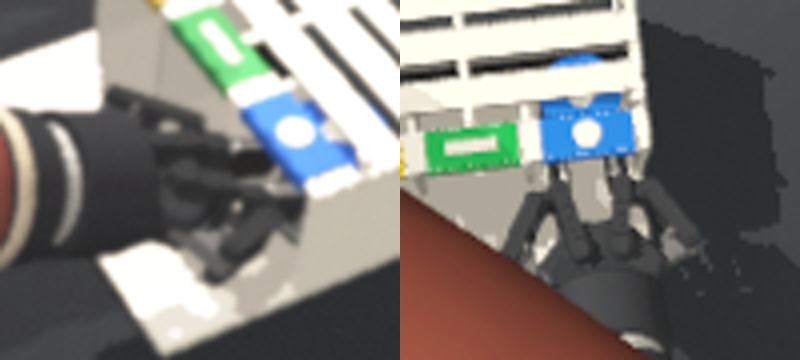

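The side and top views show the filter well under the roof in the blue bay, with the fingers behind it and its front rim visible through the slats at full px (301,143). The force rise began around TCP x≈665 and the TCP is now at 669.8, so the bar has given about 4–5 mm. I'm backing straight out.

Request:
{"api": "drive_tool", "payload": {"series": [[[0,0,0,0.005,0,-0.01,0.3],[0,0,0,0.02,0,-0.04,0.3],[0,0,0,0.045,0,-0.09,0.3],[0,0,0,0.08,0,-0.16,0.3],[0,0,0,0.11,0,-0.23,0.3]]]}}

```text
time: 18.75
position: [579.6, -145.7, 37.3]
eef_rot: [-0.111, 2.024, 0.076]
ft_force: [-1.0, 0.4, -1.7]
finger_gap: 0.299
finger_force: 0.0
```

Request:
{"api": "drive_tool", "payload": {"series": [[[0,0,0,0,0,-0.08,0.3],[0,0,0,-0.02,0,-0.16,0.3],[0,0.05,0,-0.06,0,-0.24,0.3],[0,0.1,0,-0.1,0,-0.3,0.3],[0,0.1,0,-0.1,0,-0.3,0.3]]]}}

```text
time: 19.25
position: [494.8, -159.3, 121.7]
eef_rot: [-0.116, 2.17, 0.069]
ft_force: [1.1, 0.1, -0.7]
finger_gap: 0.299
finger_force: 0.0
```

```bash
python3 - <<'E'
from h import *
s=ctrl.read_state();print("tcp",s["position"],s["ft_force"].round(1))
t=ctrl.grab_frame("top").astype(int);print([t[v,301].tolist() for v in range(140,148)],[t[v,301].tolist() for v in range(166,172)])
print([proj("top",bay(x,80)).round(1).tolist() for x in(45,50,55,60)])
a=ctrl.grab_frame("side")
for r in ctrl.regions_of("side","filter_blue")[:3]: print(r["score"],r["box"])
for x in(16,24,30): print(x,proj("side",bay(x-28,60)).round(1),proj("side",bay(x,80)).round(1))
E
```

```text
tcp [ 494.75176464 -159.25040518  121.663355  ] [ 1.1  0.1 -0.7]
[[253, 246, 230], [183, 177, 163], [111, 109, 106], [58, 95, 153], [48, 142, 229], [101, 149, 213], [207, 215, 225], [255, 255, 238]] [[228, 225, 224], [77, 155, 233], [120, 171, 225], [118, 132, 170], [205, 200, 185], [207, 202, 186]]
[[299.1, 148.3], [298.9, 146.4], [298.7, 144.6], [298.5, 142.8]]
0.57 [338.1, 199.8, 23.1, 38.3]
16 [336.8 219.9] [348.7 209.5]
24 [339.9 218.6] [351.7 208.3]
30 [342.2 217.7] [354.  207.4]
```

```bash
python3 -c "
from rig import ctrl
print(ctrl.sign_off())"
```

```text
the job is handed in; nothing more can be done
None
```

I put the blue-collared filter upright in the blue-labelled bay and handed the job in at about 19 s. The stop bar has given about 4–5 mm (estimated from force and travel), and the arm is clear; `sign_off` returned no verdict.

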